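# Set the birdhouse roof's vent gap with a shouldered spacer gauge

### The arm

A 6-joint arm with a two-finger parallel gripper is mounted at the origin on the work surface. World frame = base frame: x ahead of the robot, y to its left, z up, the work surface at z = 0. Lengths are in mm, angles in rad, forces in N, time in s.
With the tool pointing down it reaches from about 275 to 1000 mm from the base axis. Payload 8.4 kg.
Tool frame: the origin (TCP) lies at the very end of the fingers, on their centre line; the grasp point (between the pads) lies 19 mm behind it; z points along the fingers, y is the direction in which the jaws open and shut (so a half turn about z gives the same grasp; the last joint's range is limited). The gripper opens to 85 mm and grips with 20 to 120 N. Pads are 22 mm wide; open, the fingers measure 114 mm over their backs; the gripper's body (76 mm by 85 mm) begins 54 mm behind the grasp point. The pads swing forward as they close: fully open they stand 13 mm farther back than shut.
Start: joints at [-1.174, 0.353, 1.633, -0, 1.155, -0.002], TCP at [242.694, -575.958, 231.281] pointing down, gripper open.
Joint ranges: [-2.63, 2.63], [-0.92, 2.1], [0.06, 2.66], [-1.3, 4.44], [0, 2.69], [-3.02, 3.02]. Speed limits (rad/s): [2.22, 2.22, 2.79, 3.14, 3.14, 3.14].

### API

Orientations are given as [roll, pitch, yaw] about the fixed x, y, z axes, in that order (R = Rz(yaw) Ry(pitch) Rx(roll)).
In Python, from rig import sense, grab_frame, get_calibration, sign_off, boxes_of, trace gives the robot as it stands.
- The arm moves only by the tool servo_tool, never from a script. Its argument "rows" is a list of rows, each a list of 3 entries, a list of its own where there are three numbers: the finger opening in mm, from 0 to 85.4, then the shift along the tool's x, y, z in mm, then the turn, a rotation vector about the tool's x, y, z in degrees. A call has 1 to 8 rows; each row shifts and turns the commanded pose from where the row before left it, along the tool's axes as they then stand; what a row does not reach is not made up. A row lasts 1/8 s, in which the tool goes at most 62.5 mm and 10.7 degrees, less where a joint would pass 70% of its speed; a pose out of reach is approached as far as the arm can. A call is refused whole if a number of a shift passes 62.5 or a number of a turn 10.7, either way. A call with a gripper value outside its range is refused whole. The fingers move at their own pace and stop on an object; "force" is the grip in N (left out, the last holds). Time passes only in rows, so rows that do not move let the fingers close. It gives the time, the measured TCP pose, the force and the opening at its end, in the units of the state.
- sense(): the state, without advancing time (a new reading comes with each control period).
- grab_frame(name): name is "side" or "top"; returns the picture (420x560x3 uint8, blue, green, red); there is no depth.
- get_calibration(name): a dict with "intrinsics" (3x3 intrinsics, pixels), "world_to_cam" (4x4, takes a point from world to camera coordinates). Camera axes: x right, y down, z forward; pixel columns grow to the right and rows downward; lengths in mm; the calibration is good to about 2 mm. A picture is of the moment at which its call begins. get_calibration takes no time and is no camera call.
- sign_off(): hands the job in, once; it reports no verdict.
Trained networks look in the newest picture that a camera, given by its name, has taken for a name from the list of things; names that differ only in an ending like _2 or _b are one class to them, and where a whole thing is asked for, a point or a joint stands for the part that bears it (a point fixed in the world has none). Each returns a list of dicts, best first, with "conf" (0 to 1); they miss things now and then, are a little off and sometimes report something else, mostly with a low value. They report only what shows in the picture. A call takes as long as a camera call. They do not tell look-alikes from the thing itself.
- boxes_of(camera, thing): "centre" ([x, y, z] in mm, in the coordinates of the camera as it stood for that picture, good to about 4 mm: the middle of the surface that is visible of it).
- trace(camera, thing): "mask" (420x560 bool, what is visible of it).
The state is a dict: "clock": time; "qpos": joint angles; "qvel": joint speeds; "joint_efforts": joint torques, N m; "eef_pos": TCP position; "tcp_rot": TCP orientation; "contact_force": force on the tool from outside, world axes, zero at the start; "wrist_torque": the same for the moment, N m; "opening": opening from 0.0 (shut) to 1.0 (fully open).
Only numpy, scipy, OpenCV 4.12 (cv2) and the standard library are available. Lean on these libraries where they do the work, as an engineer would, in place of code of your own. Each camera call takes 0.05 s, during which the arm holds its last target. There are 200 camera calls.

### The job

Set the vent gap between the cedar roof panel and the eaves strip in the tilted vise: take the flat-handled spacer gauge out of the tool block, slip its blade squarely into the middle of the gap until its brass shoulders rest fully home on both cedar edges, and let go. Then slide the vise's loose jaw up until the blade is nipped between the two boards, and leave the gauge standing there, without disturbing the other things on the bench.

Things in the scene. Friction and masses are not known exactly. Their poses are not given: they have to be found in the camera images.
- gauge: Loose spacer gauge, about 180 g: steel blade 5 thick (own x) x 40 wide (y) x 45 long below a brass shoulder bar 24 (x) x 52 (y) x 10 high; above it a flat beech handle 14 (x) x 26 (y). Origin: centre of the bar's underside; z runs up the handle: blade 0 to -45, bar 0 to 10, handle 10 to 72. Starts handle up in one of the block's slots, bar resting on the block.
- block: Free-standing cherry tool block, 160 (own x) x 90 (y) x 58 high, 0.8 kg; origin at the centre of its underside. Two slots in its top, 8 (x) x 45 (y), 52 deep, at x = -40 and +40: the gauge stands in one, the marking knife in the other (either way round), turned as the block is.
- panel_edge (a point): Fixed: middle of the roof panel's top edge, on the gap side. Axes of the vise bed: x up the 30 degree slope, square to the jaws, towards the fixed jaw; y level, along the gap; z square to the bed, 30 degrees off vertical, leaning to the vise's low end, which is towards the robot. Panel: x 0 to 15, 200 long, top at z 0, bed at z -64. The gap runs from x 0 down to the strip at -x, clear to the bed.
- jaw (a joint): Slide of the loose jaw and strip, in m: 0 = drawn back, grows as it goes up the slope (+x of panel_edge). Gap = 0.020 - value; it starts 8.5 to 11.5 mm wide, and 0.015 means the 5 mm blade is nipped. No lock: it takes about 9 N to push and stays where left.
- jaw_back (a point): On the back face of the sliding jaw, moves with it, axes as panel_edge: at mid-length, 40 above the bed. The face is at x 0, looks down the slope (-x) and is pushed to +x; 120 long, clear from z -18 (foot and screw below) up to the jaw's top at z +12. The jaw is 30 thick, then the eaves strip, 15 thick, 160 long, its top level with the panel's (z +24).
- knife: Marking knife with a round turned handle 26 in diameter, 66 high, in the block's other slot; origin at the foot of the handle, on the block's top. To be left in place.
- tin: Squat green tin of brads, 79 in diameter, 46 high, origin at centre of its underside. Bystander.
- drill: Brass hand drill lying on its side, about 340 long, gear wheel and crank upward (80 high), origin on the bench under its gear. Bystander.
- hole_plate: Round cherry entry-hole plate lying flat, 84 in diameter, 10 thick, 32 hole; origin at centre of its underside. Bystander.
- bracket1: Galvanized corner bracket lying on its side, legs 50, 20 high, 3 thick; origin at its middle, on the bench. Bystander.
- bracket2: The other such corner bracket. Bystander.
- square: Try square lying flat, stock 120 x 20 x 18, blade 150 long; origin under the middle of the stock. Bystander.
Mind the look-alikes: they are no part of the job. What is shaped like the gauge but orange is not meant.

How it is judged (in metres and radians):
On the way, in this order (a step that is already met when the one before it is completed fails the run):
1. the gauge has been lifted out of the block (z of gauge in the frame of block above 0.105 m), for 0.1 s.
2. the gauge, let go, rests with its shoulders down on the cedar edges while the jaw is still open (z of gauge in the frame of panel_edge between -0.004 and 0.004 m and x of gauge in the frame of panel_edge between -0.012 and 0 m and angle between the z axis of gauge and the z axis of panel_edge, either way round below 0.2 rad and value of joint jaw below 0.0138 m and contact force between the fingers and gauge below 0.3 N), for 0.2 s.
At the end, for the whole second after the job is handed in: The gauge stands released and still in the gap: shoulders down on the cedar within 2.5 mm, within 22 mm of the middle of the gap, its handle square to the vise bed within 0.06 rad, and the jaw slid up so that it nips the blade (joint value 0.0138 to 0.0165, less than 1.2 mm of play) (z of gauge in the frame of panel_edge between -0.0025 and 0.0025 m and y of gauge in the frame of panel_edge between -0.022 and 0.022 m and angle between the z axis of gauge and the z axis of panel_edge, either way round below 0.06 rad and value of joint jaw between 0.0138 and 0.0165 m and linear speed of gauge below 0.01 m/s); the robot touches nothing.
It fails at once if a bystander on the bench is pushed more than 25 mm (distance of any of tin, drill, hole_plate, bracket1, bracket2, square from where it was at the start of the episode above 0.025 m).
It fails at once if the knife is pulled out of the block (z of knife in the frame of block above 0.075 m).
It fails at once if the tool block is shoved or tipped (distance of block from where it was at the start of the episode above 0.04 m or angle between block's own z axis and vertical above 0.2 rad).
It also fails if it takes over 50 s, if anything falls off the work surface, if the arm or the gripper's body presses on something with over 40 N, if the wrist force passes 120 N, or if a joint passes its speed limit or range.

## Working session

There is one attempt and no reset: what is moved stays moved. The work goes in short steps, Python scripts to look and compute and a tool call to move; the robot and the scene stay as the last step left them, time stands still between calls to the robot, and variables do not carry over. Pictures are saved under pics/ and viewed, about 8 in all and at most 12, crops included, and the job is handed in when it is done.

Besides the shell and the picture viewer there is one more tool, called after "Call:" in YAML: its name, and indented under it one key for each argument. servo_tool: Moves the arm, as the interface text tells. Its arguments: {"type":"object","properties":{"rows":{"type":"array","items":{"type":"array"}},"force":{"type":"number"}},"required":["rows"]}

```bash
mkdir -p pics; ls; python3 - <<'E'
from rig import *
import cv2,numpy as np
a=grab_frame("side");b=grab_frame("top")
cv2.imwrite("pics/s0.png",a);cv2.imwrite("pics/t0.png",b)
for c in("side","top"):
    k=get_calibration(c);T=np.array(k["world_to_cam"]);R,t=T[:3,:3],T[:3,3]
    print(c,np.round(k["intrinsics"],1).tolist(),"cam at",np.round(-R.T@t),"fwd",np.round(R[2],2),"right",np.round(R[0],2))
    for n in["gauge","block","jaw","knife","tin","drill","hole_plate","bracket1","square"]:
        print(n,[(round(d["conf"],2),np.round(R.T@(np.array(d["centre"])-t)).tolist()) for d in boxes_of(c,n)][:4])
print(sense())
E
```

```text
pics
side [[479.8, 0.0, 280.7], [0.0, 479.8, 207.1], [0.0, 0.0, 1.0]] cam at [ 297. -904.  841.] fwd [ 0.21  0.78 -0.59] right [ 0.97 -0.26  0.01]
gauge [(0.83, [316.0, -358.0, 55.0]), (0.66, [443.0, -309.0, 84.0]), (0.55, [550.0, 93.0, 144.0])]
block [(0.91, [475.0, -301.0, 55.0])]
jaw []
knife [(0.73, [514.0, -276.0, 102.0])]
tin [(0.92, [757.0, -87.0, 44.0])]
drill [(0.91, [499.0, 451.0, 33.0])]
hole_plate [(0.71, [441.0, -99.0, 11.0])]
bracket1 [(0.85, [682.0, -364.0, 13.0]), (0.62, [691.0, -198.0, 18.0])]
square [(0.92, [410.0, 304.0, 8.0]), (0.63, [473.0, -304.0, 56.0])]
top [[405.5, 0.0, 278.3], [0.0, 405.5, 211.6], [0.0, 0.0, 1.0]] cam at [ 423.   27. 1375.] fwd [ 0.1   0.01 -1.  ] right [ 0.03 -1.   -0.  ]
gauge [(0.69, [440.0, -292.0, 66.0]), (0.51, [317.0, -342.0, 57.0])]
block [(0.89, [474.0, -272.0, 59.0])]
jaw [(0.78, [541.0, 98.0, 150.0])]
knife [(0.54, [514.0, -263.0, 116.0])]
tin [(0.94, [764.0, -70.0, 44.0]), (0.29, [683.0, -355.0, 17.0])]
drill [(0.86, [533.0, 439.0, 37.0])]
hole_plate [(0.69, [444.0, -95.0, 13.0])]
bracket1 [(0.47, [543.0, 97.0, 150.0]), (0.46, [697.0, -186.0, 18.0])]
square [(0.72, [394.0, 298.0, 12.0])]
{'clock': 1.0, 'qpos': array([-1.17436673e+00,  3.52957621e-01,  1.63338400e+00,  1.90338783e-05,
        1.15522709e+00, -2.38483765e-03]), 'qvel': array([-0.00010729,  0.0005329 ,  0.00154679, -0.00044408,  0.00143092,
       -0.00016522]), 'joint_efforts': array([-2.40874440e-03, -6.05191755e+01, -3.42445350e+01, -9.45928264e-05,
        1.04165949e-03, -4.76490570e-06]), 'eef_pos': array([ 242.72005595, -575.95008378,  231.31431195]), 'tcp_rot': array([ 3.14156868e+00, -1.73568898e-05,  3.98806751e-01]), 'contact_force': array([-0.43207288,  0.44006976,  0.06071736]), 'wrist_torque': array([ 0.01838943, -0.0138549 , -0.01753411]), 'opening': 0.9958904035466921}
```

View pics/s0.png

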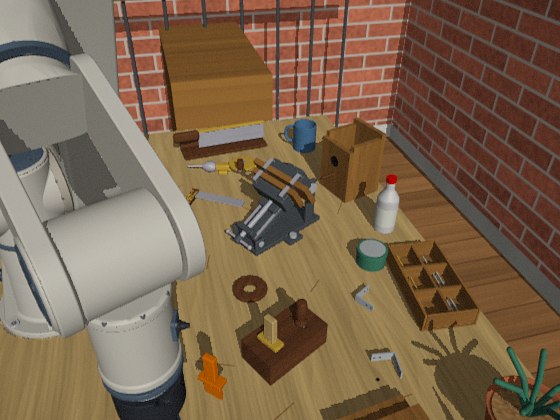

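View pics/t0.png

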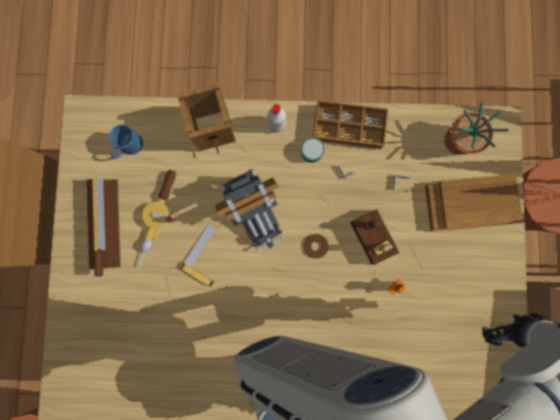

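The side view shows the gauge (beech handle, brass bar) at px (270,335) in the block, the knife at (301,313), an orange look-alike at (211,375), and the vise at (275,205). The top view has the block at (375,237) and the vise at (250,208). Next I'll enlarge both areas.

```bash
python3 - <<'E'
import cv2,numpy as np
s=cv2.imread("pics/s0.png");t=cv2.imread("pics/t0.png")
def crop(im,x,y,w,h,f):
    o=cv2.resize(im[y:y+h,x:x+w],None,fx=f,fy=f,interpolation=cv2.INTER_CUBIC)
    for i in range(0,w,10):
        cv2.line(o,(i*f,0),(i*f,4 if (x+i)%50 else 14),(0,255,255),1)
        if (x+i)%20==0: cv2.putText(o,str(x+i),(i*f,16),0,.35,(0,255,255))
    for j in range(0,h,10):
        cv2.line(o,(0,j*f),(4,j*f),(0,255,255),1)
        if (y+j)%20==0: cv2.putText(o,str(y+j),(5,j*f+4),0,.35,(0,255,255))
    return o
A=np.hstack([crop(s,220,150,100,100,4),crop(s,235,290,100,100,4)])
B=np.hstack([crop(t,210,160,80,100,4)[:300*1+100],crop(t,340,200,80,100,4)])
cv2.imwrite("pics/c1.png",A)
C=np.hstack([crop(t,212,164,80,90,5),crop(t,345,205,60,90,5)])
cv2.imwrite("pics/c2.png",C);print(A.shape,C.shape)
E
```

```text
(400, 800, 3) (450, 700, 3)
```

View pics/c1.png

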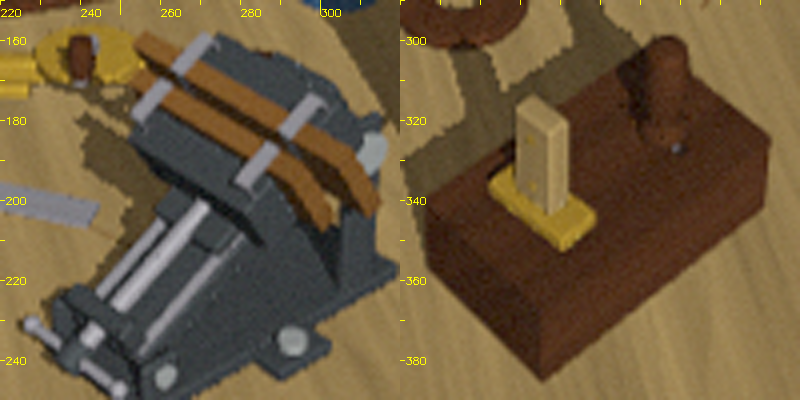

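View pics/c2.png

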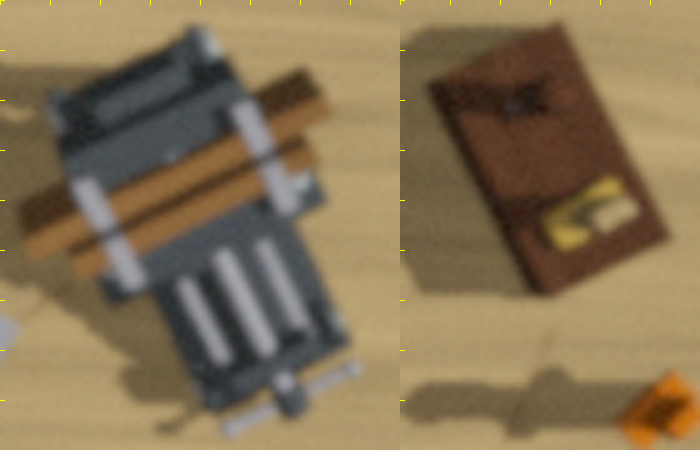

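The crops show the panel and strip with a thin dark gap between them, crossed by two silver straps at the sides, with the middle clear. The gauge stands in the block's slot nearest the robot. I'll fit box models of both photometrically.

```bash
cat > fit.py <<'E'
import numpy as np, cv2
from rig import get_calibration
from scipy.optimize import minimize
def Rz(a):c,s=np.cos(a),np.sin(a);return np.array([[c,-s,0],[s,c,0],[0,0,1.]])
def Ry(a):c,s=np.cos(a),np.sin(a);return np.array([[c,0,s],[0,1,0],[-s,0,c]])
def vise_R(yaw): return Rz(yaw)@Ry(-np.pi/6)
CAL={c:get_calibration(c) for c in("side","top")}
def rays(cam,win,ss=3):
    K=np.array(CAL[cam]["intrinsics"]);T=np.array(CAL[cam]["world_to_cam"]);R,t=T[:3,:3],T[:3,3]
    x,y,w,h=win
    u=x-.5+(np.arange(w*ss)+.5)/ss; v=y-.5+(np.arange(h*ss)+.5)/ss
    U,V=np.meshgrid(u,v); d=np.stack([U,V,np.ones_like(U)],-1)@np.linalg.inv(K).T
    return -R.T@t, d@R
def label(o,d,boxes):
    """boxes: (R,p,lo,hi,cls). returns class id*6+face+1 of nearest hit, 0 none"""
    best=np.full(d.shape[:2],1e9);lab=np.zeros(d.shape[:2],int)
    for R,p,lo,hi,c in boxes:
        ol=R.T@(o-p);dl=d@R;dl=np.where(abs(dl)<1e-12,1e-12,dl)
        a=(np.array(lo)-ol)/dl;b=(np.array(hi)-ol)/dl
        n=np.minimum(a,b);tn=n.max(-1);tf=np.maximum(a,b).min(-1);ax=n.argmax(-1)
        sg=np.take_along_axis(dl,ax[...,None],-1)[...,0]<0
        m=(tn<tf)&(tn<best);best[m]=tn[m];lab[m]=(c*6+ax*2+sg+1)[m]
    return lab
def cost(views,boxes,ss=3):
    e=0
    for im,o,d,mask in views:
        L=label(o,d,boxes);ids,inv=np.unique(L,return_inverse=True);inv=inv.reshape(L.shape)
        h,w=mask.shape
        A=np.stack([(inv==k).reshape(h,ss,w,ss).mean((1,3)) for k in range(len(ids))],-1)[mask]
        y=im[mask];N=A.T@A+.01*np.eye(len(ids));X=np.linalg.solve(N,A.T@y)
        r=A@X-y; e+=np.minimum((r**2).sum(1),3000).mean()
    return e
def view(cam,im,win,mask=None,ss=3):
    x,y,w,h=win;c=im[y:y+h,x:x+w].astype(float)
    o,d=rays(cam,win,ss);return c,o,d,(np.ones((h,w),bool) if mask is None else mask)
def vise_boxes(p):
    R=vise_R(p[3]);q=np.array(p[:3]);g=p[4]
    return [(R,q,[0,-100,-64],[15,100,0],0),(R,q,[-g-15,-80,-64],[-g,80,0],0),
     (R,q,[-g-45,-60,-64],[-g-15,60,-12],1),(R,q,[15,-60,-64],[45,60,-12],1)]
def gauge_boxes(R,q): return [(R,q,[-2.5,-20,-45],[2.5,20,0],4),(R,q,[-12,-26,0],[12,26,10],2),(R,q,[-7,-13,10],[7,13,72],3)]
def block_boxes(p,s=-40):
    R=Rz(p[2]);q=np.array([p[0],p[1],0.])
    return [(R,q,[-80,-45,0],[80,45,58],0)]+gauge_boxes(R,q+R@[s,0,58])
def opt(f,x0,st):
    S=np.vstack([x0]+[np.array(x0)+np.eye(len(x0))[i]*st[i] for i in range(len(x0))])
    return minimize(f,x0,method="Nelder-Mead",options=dict(initial_simplex=S,maxfev=500,xatol=.01,fatol=.01))
def wire(im,cam,boxes):
    K=np.array(CAL[cam]["intrinsics"]);T=np.array(CAL[cam]["world_to_cam"]);o=im.copy()
    for R,p,lo,hi,c in boxes:
        P=np.array([[(lo,hi)[i>>k&1][k] for k in range(3)] for i in range(8)])@R.T+p
        q=P@T[:3,:3].T+T[:3,3];q=q@K.T;q=q[:,:2]/q[:,2:]
        for i in range(8):
            for k in range(3):
                if not i>>k&1: yield q[i],q[i|1<<k]
def overlay(im,cam,win,boxes,f):
    x,y,w,h=win;o=cv2.resize(im[y:y+h,x:x+w],None,fx=f,fy=f,interpolation=cv2.INTER_CUBIC)
    off=np.array([x-.5,y-.5])
    for a,b in wire(im,cam,boxes):cv2.line(o,*[tuple(int(v) for v in (k-off)*f) for k in(a,b)],(255,255,0),1)
    return o
E
cat > run1.py <<'E'
from fit import *
im={"side":cv2.imread("pics/s0.png"),"top":cv2.imread("pics/t0.png")}
W={"side":(248,152,72,62),"top":(210,172,72,56)}
B={"side":(237,290,98,98),"top":(345,205,60,66)}
def strapmask(c,win):
    x,y,w,h=win;k=im[c][y:y+h,x:x+w].astype(int);s=k.max(2)-k.min(2)
    m=(s<45)&(k.max(2)>105);return cv2.dilate(m.astype(np.uint8),np.ones((3,3)))==0
vb={c:view(c,im[c],B[c]) for c in B}
vv={c:view(c,im[c],W[c],strapmask(c,W[c])) for c in W}
res={}
for nm,vs in(("both",["side","top"]),("side",["side"]),("top",["top"])):
    f=lambda p:cost([vb[c] for c in vs],block_boxes(p))
    r=min((opt(f,[474,-288,y],[8,8,.1]) for y in(.4,.55)),key=lambda r:r.fun)
    print("block",nm,np.round(r.x,3),round(r.fun,1));res["b"+nm]=r.x
for nm,vs in(("both",["side","top"]),("side",["side"]),("top",["top"])):
    f=lambda p:cost([vv[c] for c in vs],vise_boxes(p))+((p[4]-10)/1.)**2*3
    x0=[560,105,155,.41,10] if nm=="both" else res["vboth"]
    r=opt(f,x0,[10,10,10,.06,1]);r=opt(f,r.x,[3,3,-3,-.03,.7])
    print("vise",nm,np.round(r.x,3),round(r.fun,1));res["v"+nm]=r.x
np.savez("fit.npz",**res)
bx=vise_boxes(res["vboth"]);bb=block_boxes(res["bboth"])
o=[overlay(im["side"],"side",W["side"],bx,5),overlay(im["top"],"top",W["top"],bx,5),overlay(im["side"],"side",B["side"],bb,3),overlay(im["top"],"top",B["top"],bb,4)]
C=np.zeros((610,720,3),np.uint8)
for k,(a,b) in zip(o,[(0,0),(360,0),(0,312),(360,312)]):
    C[b:b+k.shape[0],a:a+k.shape[1]]=k[:610-b]
cv2.imwrite("pics/ov1.png",C[:600])
E
python3 run1.py
```

```text
block both [ 4.78818e+02 -2.78994e+02  4.77000e-01] 1913.7
block side [ 4.78684e+02 -2.79702e+02  4.76000e-01] 700.5
block top [ 480.543 -277.966    0.488] 1187.7
vise both [5.67101e+02 1.26965e+02 1.74472e+02 4.84000e-01 1.00390e+01] 2545.4
vise side [5.69336e+02 1.29192e+02 1.71407e+02 4.81000e-01 9.95100e+00] 1248.3
vise top [5.64967e+02 1.27691e+02 1.82484e+02 4.73000e-01 1.02740e+01] 1276.4
```

View pics/ov1.png

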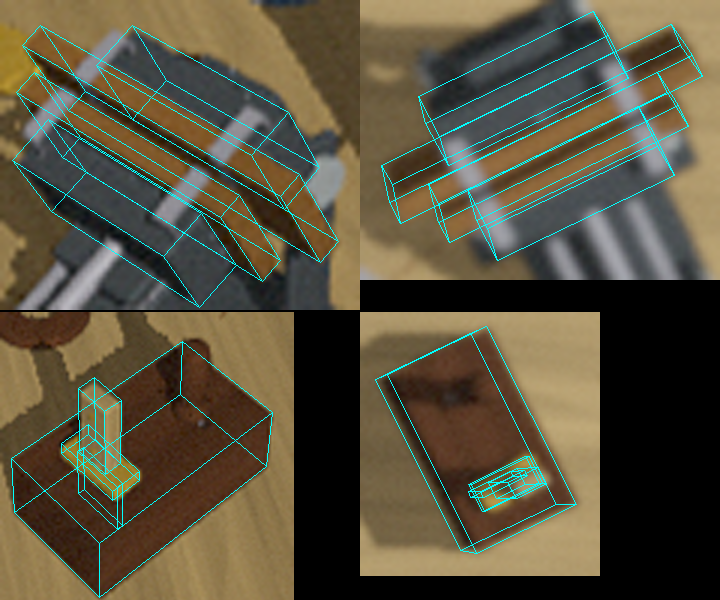

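```bash
cat > mv.py <<'E'
import numpy as np
from scipy.spatial.transform import Rotation as Ro
from rig import sense
def pose():
    s=sense();return s["eef_pos"],Ro.from_euler("xyz",s["tcp_rot"])
def plan(p1,R1,n,start=None):
    """n equal rows from start (default measured) to target; prints shift/turn per row in tool axes"""
    p,R=start or pose()
    w=(R.inv()*R1).as_rotvec()/n; rows=[]
    for i in range(n):
        d=R.inv().apply((p1-p)/(n-i)); d=np.round(d,1);wr=np.round(np.degrees(w),1)
        rows.append((d.tolist(),wr.tolist())); p=p+R.apply(d); R=R*Ro.from_rotvec(np.radians(wr))
    for r in rows: print(r)
    return p,R
E
python3 - <<'E'
from mv import *
s=plan(np.array([443.3,-297.4,170]),Ro.from_euler("xyz",[np.pi,0,2.048]),10)
print(s[0]);print(s[1].as_euler("xyz"))
E
```

```text
([29.3, -17.9, 6.1], [0.0, 0.0, -9.4])
([31.8, -12.9, 6.1], [0.0, 0.0, -9.4])
([33.5, -7.5, 6.1], [0.0, 0.0, -9.4])
([34.3, -1.9, 6.1], [0.0, 0.0, -9.4])
([34.1, 3.7, 6.2], [0.0, 0.0, -9.4])
([33.1, 9.2, 6.1], [0.0, 0.0, -9.4])
([31.1, 14.5, 6.2], [0.0, 0.0, -9.4])
([28.3, 19.4, 6.1], [0.0, 0.0, -9.4])
([24.7, 23.8, 6.2], [0.0, 0.0, -9.4])
([20.5, 27.5, 6.1], [0.0, 0.0, -9.4])
[ 443.29120848 -297.44061319  170.01511058]
[3.14157701e+00 2.51309078e-05 2.03941625e+00]
```

Call:
servo_tool:
  rows:
    - [45, [29.3, -17.9, 6.1], [0, 0, -9.5]]
    - [45, [31.8, -12.9, 6.1], [0, 0, -9.5]]
    - [45, [33.5, -7.5, 6.1], [0, 0, -9.4]]
    - [45, [34.3, -1.9, 6.1], [0, 0, -9.4]]
    - [45, [34.1, 3.7, 6.2], [0, 0, -9.4]]
    - [45, [33.1, 9.2, 6.1], [0, 0, -9.4]]
    - [45, [31.1, 14.5, 6.2], [0, 0, -9.5]]
    - [45, [28.3, 19.4, 6.1], [0, 0, -9.5]]

```text
clock: 2.0
eef_pos: [403.1, -351.7, 182.2]
tcp_rot: [3.141, 0.0, 1.724]
contact_force: [-0.5, -0.7, -0.2]
opening: 0.525
```

Call:
servo_tool:
  rows:
    - [45, [24.7, 23.8, 6.2], [0, 0, -9.5]]
    - [45, [20.5, 27.5, 6.1], [0, 0, -9.4]]
    - [45, [0, 0, 0], [0, 0, 0]]

```text
clock: 2.38
eef_pos: [442.9, -295.0, 169.6]
tcp_rot: [-3.142, -0.001, 2.052]
contact_force: [-0.1, 0.1, -0.2]
opening: 0.525
```

```bash
python3 - <<'E'
from mv import *
s=plan(np.array([443.3,-297.4,84]),Ro.from_euler("xyz",[np.pi,0,2.048]),1)
print(sense())
E
```

```text
([-2.3, -0.7, 85.6], [-0.0, -0.0, 0.2])
{'clock': 2.375, 'qpos': array([-5.90639915e-01,  2.80996858e-01,  1.89002661e+00,  3.73359773e-04,
        9.71227375e-01, -1.07169559e+00]), 'qvel': array([-0.03852844, -0.00331715, -0.00828733, -0.01840098,  0.00864815,
        0.05019234]), 'joint_efforts': array([  1.58395763, -50.74351072, -29.77773428,   0.26329226,
        -0.09408568,  -0.71093855]), 'eef_pos': array([ 442.90939239, -295.0300085 ,  169.64884575]), 'tcp_rot': array([-3.14154812e+00, -7.25399154e-04,  2.05164121e+00]), 'contact_force': array([-0.05411089,  0.1396874 , -0.17534596]), 'wrist_torque': array([ 0.01712903,  0.03225965, -0.04296759]), 'opening': 0.5253474728088999}
```

Call:
servo_tool:
  rows:
    - [45, [0, 0, 35], [0, 0, 0]]
    - [45, [0, 0, 35], [0, 0, 0]]
    - [45, [0, 0, 16], [0, 0, 0]]
    - [45, [0, 0, 0], [0, 0, 0]]

```text
clock: 2.88
eef_pos: [441.5, -296.8, 83.4]
tcp_rot: [-3.141, -0.002, 2.047]
contact_force: [-0.4, 1.2, 0.5]
opening: 0.523
```

Call:
servo_tool:
  rows:
    - [0, [0, 0, 0], [0, 0, 0]]
    - [0, [0, 0, 0], [0, 0, 0]]
    - [0, [0, 0, 0], [0, 0, 0]]
    - [0, [0, 0, 0], [0, 0, 0]]
  force: 40

```text
clock: 3.38
eef_pos: [442.8, -297.3, 85.2]
tcp_rot: [3.141, 0.002, 2.048]
contact_force: [-0.5, 0.2, 6.4]
opening: 0.16
```

Call:
servo_tool:
  rows:
    - [0, [0, 0, -25], [0, 0, 0]]
    - [0, [0, 0, -45], [0, 0, 0]]
    - [0, [0, 0, -50], [0, 0, 0]]
    - [0, [0, 0, -50], [0, 0, 0]]
    - [0, [0, 0, 0], [0, 0, 0]]

```text
clock: 4.0
eef_pos: [444.0, -297.9, 258.3]
tcp_rot: [3.138, 0.007, 2.048]
contact_force: [-0.3, 0.1, -2.9]
opening: 0.157
```

```bash
python3 - <<'E'
from mv import *
from fit import vise_R
v=np.load("fit.npz")["vboth"]
Rp=vise_R(v[3]);q=v[:3]
Rt=Rp@Ro.from_euler("xyz",[np.pi,0,np.pi/2]).as_matrix()
p=q+Rp@[-5,0,80+27.2]
print("target",p.round(1),Ro.from_matrix(Rt).as_euler("xyz"))
plan(p,Ro.from_matrix(Rt),10)
s=sense();print(s["clock"],s["opening"],s["contact_force"],s["eef_pos"],s["qpos"])
E
```

```text
target [515.8 100.  264.8] [2.61799388 0.         2.05452343]
([32.0, 24.7, -0.8], [-3.0, 0.0, -0.0])
([32.0, 24.7, 0.5], [-3.0, 0.0, -0.0])
([32.0, 24.6, 1.8], [-3.0, 0.0, -0.0])
([32.1, 24.5, 3.1], [-3.0, 0.0, -0.0])
([32.0, 24.3, 4.4], [-3.0, 0.0, -0.0])
([32.1, 24.0, 5.6], [-3.0, 0.0, -0.0])
([32.0, 23.7, 6.9], [-3.0, 0.0, -0.0])
([32.1, 23.3, 8.1], [-3.0, 0.0, -0.0])
([32.0, 22.8, 9.3], [-3.0, 0.0, -0.0])
([32.1, 22.3, 10.5], [-3.0, 0.0, -0.0])
4.0 0.1574784095850032 [-0.33041064  0.11248733 -2.86685333] [ 444.04070783 -297.8568274   258.28198204] [-5.93676135e-01  1.81697739e-01  1.80164054e+00  3.57011774e-05
  1.15050858e+00 -1.07106515e+00]
```

Call:
servo_tool:
  rows:
    - [0, [32, 24.7, -0.8], [-3, 0, 0]]
    - [0, [32, 24.7, 0.5], [-3, 0, 0]]
    - [0, [32, 24.6, 1.8], [-3, 0, 0]]
    - [0, [32.1, 24.5, 3.1], [-3, 0, 0]]
    - [0, [32, 24.3, 4.4], [-3, 0, 0]]
    - [0, [32.1, 24, 5.6], [-3, 0, 0]]
    - [0, [32, 23.7, 6.9], [-3, 0, 0]]
    - [0, [32.1, 23.3, 8.1], [-3, 0, 0]]

```text
clock: 5.0
eef_pos: [498.8, 22.9, 259.0]
tcp_rot: [2.723, -0.001, 2.048]
contact_force: [0.6, -0.7, -2.0]
opening: 0.16
```

Call:
servo_tool:
  rows:
    - [0, [32, 22.8, 9.3], [-3, 0, 0]]
    - [0, [32, 22.3, 10.5], [-3, 0, 0]]
    - [0, [0, 0, 0], [0, 0, 0]]
    - [0, [0, 0, 0], [0, 0, 0]]
    - [0, [0, 0, 0], [0, 0, 0]]

```text
clock: 5.62
eef_pos: [514.0, 100.4, 261.5]
tcp_rot: [2.619, 0.0, 2.047]
contact_force: [0.5, 0.5, -2.1]
opening: 0.157
```

```bash
cat > look.py <<'E'
import sys
from mv import *
from fit import *
from rig import grab_frame
tag=sys.argv[1]; off=float(sys.argv[2])
p,R=pose();v=np.load("fit.npz")["vboth"]
Rg=R.as_matrix()@Ro.from_euler("xyz",[np.pi,0,np.pi/2]).as_matrix().T
g=p-Rg@[0,0,off]
Rp=vise_R(v[3])
print("gauge in panel",(Rp.T@(g-v[:3])).round(1),"tilt",(Ro.from_matrix(Rp.T@Rg)).as_rotvec().round(3),"clock",sense()["clock"],sense()["contact_force"])
W={"side":(225,90,110,130),"top":(200,160,90,75)}
o=[]
for c in W:
    im=grab_frame(c);cv2.imwrite(f"pics/{c}_{tag}.png",im)
    o.append(np.hstack([overlay(im,c,W[c],[],4),overlay(im,c,W[c],vise_boxes(v)[:2]+gauge_boxes(Rg,g),4)]))
C=np.zeros((o[0].shape[0]+o[1].shape[0],max(a.shape[1] for a in o),3),np.uint8)
C[:o[0].shape[0],:o[0].shape[1]]=o[0];C[o[0].shape[0]:,:o[1].shape[1]]=o[1]
k=min(1,600/C.shape[0],800/C.shape[1]);cv2.imwrite(f"pics/L{tag}.png",cv2.resize(C,None,fx=k,fy=k,interpolation=cv2.INTER_AREA))
E
python3 look.py a 27.2
```

```text
gauge in panel [-8.   1.1 77.8] tilt [-0.004  0.001 -0.006] clock 5.625 [ 0.46338898  0.45836565 -2.06560716]
```

View pics/La.png

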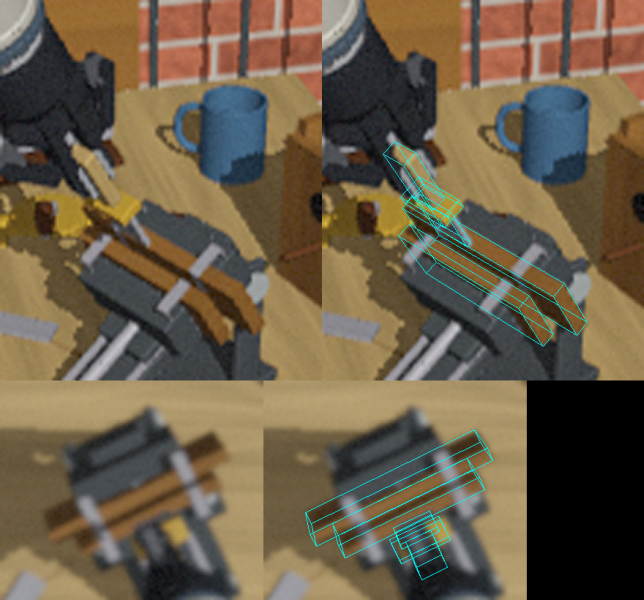

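The gauge hangs above the gap middle, brass bar at about (115,205) in the side crop. The overlay agrees to within a few mm. I'll lower it to just above the edges and compare it with the boards there.

Call:
servo_tool:
  rows:
    - [0, [-1, 3, 12], [0, 0, 0]]
    - [0, [0, 0, 11], [0, 0, 0]]
    - [0, [0, 0, 0], [0, 0, 0]]
    - [0, [0, 0, 0], [0, 0, 0]]

```text
clock: 6.22
eef_pos: [526.9, 106.8, 243.0]
tcp_rot: [2.619, -0.0, 2.048]
contact_force: [-0.1, 0.0, -1.9]
opening: 0.155
```

```bash
python3 look.py b 27.2; cat > ref.py <<'E'
import sys
from mv import *
from fit import *
tag=sys.argv[1];off=27.2
p,R=pose();v=np.load("fit.npz")
Rg=R.as_matrix()@Ro.from_euler("xyz",[np.pi,0,np.pi/2]).as_matrix().T
g=p-Rg@[0,0,off]
W={"side":(248,120,50,50),"top":(236,180,35,30)}
# fit gauge shift in-image for the side camera (depth fixed): brass mask
for c in("side",):
    im=cv2.imread(f"pics/{c}_{tag}.png")
    T=np.array(CAL[c]["world_to_cam"]);Rc=T[:3,:3]
    K=np.array(CAL[c]["intrinsics"]);q=K@(Rc@(g+Rg@[0,0,5])+T[:3,3]);q=q[:2]/q[2]
    win=(int(q[0])-22,int(q[1])-22,44,44)
    x,y,w,h=win;k=im[y:y+h,x:x+w];hsv=cv2.cvtColor(k,cv2.COLOR_BGR2HSV)
    br=((hsv[...,0]>20)&(hsv[...,0]<30)&(hsv[...,1]>165)&(hsv[...,2]>110)).astype(float)
    o,d=rays(c,win)
    def f(s):
        gg=g+Rc.T@[s[0],s[1],0]
        L=label(o,d,gauge_boxes(Rg,gg));m=((L-1)//6==2)&(L>0)
        m=m.reshape(h,3,w,3).mean((1,3));return ((m-br)**2).sum()
    r=opt(f,[0,0],[4,4]);print(c,"px",q.round(1),"brass px",br.sum(),"gauge seen minus predicted (mm, image right/down)",r.x.round(2),"in panel axes",(vise_R(v["vboth"][3]).T@Rc.T@[*r.x,0]).round(2),r.fun,f([0,0]))
E
python3 ref.py b
```

```text
gauge in panel [-4.7  0.8 54.6] tilt [-0.003  0.001 -0.006] clock 6.225 [-0.07113304  0.04748502 -1.91651642]
side px [266.5 162.9] brass px 183.0 gauge seen minus predicted (mm, image right/down) [ 1.26 -0.35] in panel axes [ 1.06 -0.7  -0.28] 143.7530864197531 145.96296296296296
```

View pics/Lb.png

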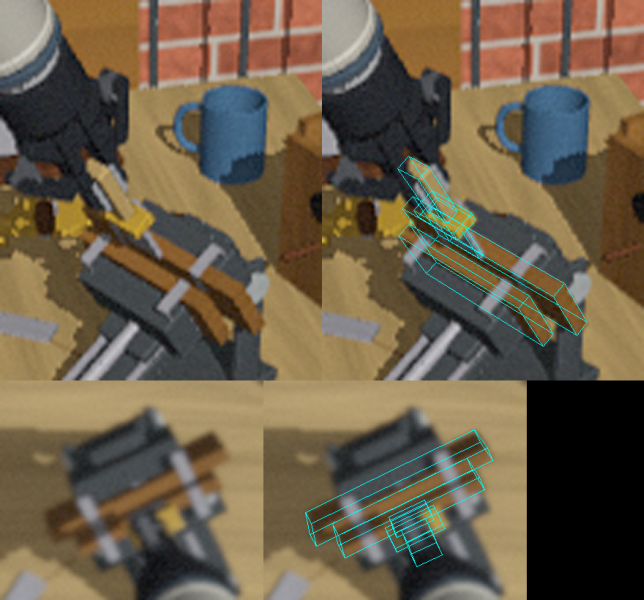

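The bar sits at about (135,215) in the side crop with the blade tip near the gap. The predicted wireframe is about 1 mm off. I'll take one tighter crop of the blade tip against the gap.

```bash
python3 - <<'E'
from mv import *
from fit import *
p,R=pose();v=np.load("fit.npz")["vboth"]
Rg=R.as_matrix()@Ro.from_euler("xyz",[np.pi,0,np.pi/2]).as_matrix().T
g=p-Rg@[0,0,27.2]
im=cv2.imread("pics/side_b.png");w=(245,128,50,56)
a=overlay(im,"side",w,[],8);b=overlay(im,"side",w,vise_boxes(v)[:2]+gauge_boxes(Rg,g),8)
cv2.imwrite("pics/z.png",np.hstack([a,b]))
E
```

```text
(no output)
```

View pics/z.png

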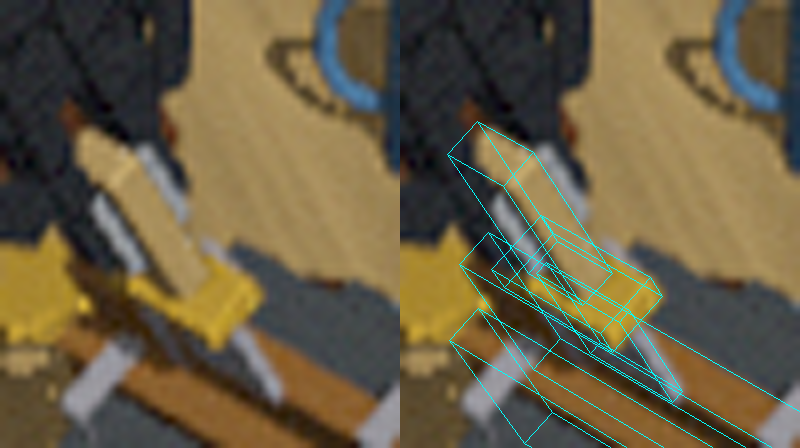

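The bar and blade edges match the predicted wireframe within about 1 px, and the blade tip at (275,400) is over the dark gap. I'll descend carefully and watch the force.

Call:
servo_tool:
  rows:
    - [0, [-0.8, -0.2, 5], [0, 0, 0]]
    - [0, [0, 0, 5], [0, 0, 0]]
    - [0, [0, 0, 3], [0, 0, 0]]
    - [0, [0, 0, 3], [0, 0, 0]]
    - [0, [0, 0, 0], [0, 0, 0]]

```text
clock: 6.95
eef_pos: [534.3, 109.7, 229.1]
tcp_rot: [2.618, -0.0, 2.048]
contact_force: [-0.2, -0.5, -1.6]
opening: 0.162
```

```bash
cat > st.py <<'E'
from mv import *
from fit import vise_R
v=np.load("fit.npz")["vboth"];Rp=vise_R(v[3]);p,R=pose();s=sense()
Rg=R.as_matrix()@Ro.from_euler("xyz",[np.pi,0,np.pi/2]).as_matrix().T
print(s["clock"],"gauge in panel",(Rp.T@(p-Rg@[0,0,27.2]-v[:3])).round(2),"rot",Ro.from_matrix(Rp.T@Rg).as_rotvec().round(3),"F panel axes",(Rp.T@s["contact_force"]).round(1),"M",(Rp.T@s["wrist_torque"]).round(2),"open",s["opening"].round(3))
E
python3 st.py
```

```text
Traceback (most recent call last):
  File "st.py", line 5, in <module>
    print(s["clock"],"gauge in panel",(Rp.T@(p-Rg@[0,0,27.2]-v[:3])).round(2),"rot",Ro.from_matrix(Rp.T@Rg).as_rotvec().round(3),"F panel axes",(Rp.T@s["contact_force"]).round(1),"M",(Rp.T@s["wrist_torque"]).round(2),"open",s["opening"].round(3))
                                                                                                                                                                                                                                ^^^^^^^^^^^^^^^^^^
AttributeError: 'float' object has no attribute 'round'
```

```bash
sed -i 's/s\["opening"\].round(3)/round(s["opening"],3)/' st.py; python3 st.py
```

```text
6.95 gauge in panel [-4.78 -0.15 38.66] rot [-0.003  0.    -0.006] F panel axes [-1.1 -0.3 -1.2] M [ 0.01  0.46 -0.06] open 0.162
```

Call:
servo_tool:
  rows:
    - [0, [0, 0, 4], [0, 0, 0]]
    - [0, [0, 0, 4], [0, 0, 0]]
    - [0, [0, 0, 0], [0, 0, 0]]
    - [0, [0, 0, 0], [0, 0, 0]]

```text
clock: 7.45
eef_pos: [537.9, 111.5, 222.4]
tcp_rot: [2.618, -0.0, 2.048]
contact_force: [-0.3, 0.1, -1.8]
opening: 0.158
```

```bash
python3 st.py
```

```text
7.45 gauge in panel [-4.66 -0.21 30.85] rot [-0.003  0.    -0.006] F panel axes [-1.1  0.2 -1.5] M [0.02 0.48 0.  ] open 0.158
```

Call:
servo_tool:
  rows:
    - [0, [0, 0, 5], [0, 0, 0]]
    - [0, [0, 0, 5], [0, 0, 0]]
    - [0, [0, 0, 5], [0, 0, 0]]
    - [0, [0, 0, 5], [0, 0, 0]]
    - [0, [0, 0, 3], [0, 0, 0]]
    - [0, [0, 0, 0], [0, 0, 0]]
    - [0, [0, 0, 0], [0, 0, 0]]

```text
clock: 8.32
eef_pos: [548.1, 116.7, 202.6]
tcp_rot: [2.618, 0.0, 2.048]
contact_force: [-0.4, -0.5, -1.9]
opening: 0.155
```

```bash
python3 st.py
```

```text
8.325 gauge in panel [-4.57 -0.31  7.95] rot [-0.003 -0.    -0.005] F panel axes [-1.5 -0.3 -1.3] M [0.   0.53 0.01] open 0.155
```

Call:
servo_tool:
  rows:
    - [0, [0, 0, 2], [0, 0, 0]]
    - [0, [0, 0, 2], [0, 0, 0]]
    - [0, [0, 0, 2], [0, 0, 0]]
    - [0, [0, 0, 0], [0, 0, 0]]

```text
clock: 8.82
eef_pos: [550.7, 118.2, 197.1]
tcp_rot: [2.618, -0.0, 2.048]
contact_force: [-0.7, 0.2, -2.4]
opening: 0.16
```

Call:
servo_tool:
  rows:
    - [0, [0, 0, 1], [0, 0, 0]]
    - [0, [0, 0, 0], [0, 0, 0]]

```text
clock: 9.07
eef_pos: [551.2, 118.4, 196.4]
tcp_rot: [2.618, -0.0, 2.048]
contact_force: [-0.5, -0.0, -2.4]
opening: 0.156
```

Call:
servo_tool:
  rows:
    - [0, [0, 0, 1], [0, 0, 0]]
    - [0, [0, 0, 0], [0, 0, 0]]

```text
clock: 9.32
eef_pos: [551.7, 118.6, 195.6]
tcp_rot: [2.618, -0.0, 2.048]
contact_force: [0.4, 0.1, -2.5]
opening: 0.16
```

```bash
python3 st.py
```

```text
9.325 gauge in panel [-4.65 -0.3  -0.16] rot [-0.003  0.    -0.005] F panel axes [-0.9 -0.  -2.4] M [0.   0.42 0.01] open 0.16
```

Call:
servo_tool:
  rows:
    - [0, [0, 0, 0.8], [0, 0, 0]]
    - [0, [0, 0, 0], [0, 0, 0]]

```text
clock: 9.57
eef_pos: [551.8, 118.7, 195.3]
tcp_rot: [2.618, -0.0, 2.048]
contact_force: [-6.4, -2.6, 6.2]
opening: 0.156
```

Call:
servo_tool:
  rows:
    - [0, [0, 0, 0.8], [0, 0, 0]]
    - [0, [0, 0, 0], [0, 0, 0]]

```text
clock: 9.82
eef_pos: [551.9, 118.8, 195.3]
tcp_rot: [2.617, 0.0, 2.049]
contact_force: [-15.7, -7.5, 19.2]
opening: 0.162
```

Call:
servo_tool:
  rows:
    - [0, [0, 0, 0.8], [0, 0, 0]]
    - [0, [0, 0, 0], [0, 0, 0]]

```text
clock: 10.07
eef_pos: [552.0, 118.8, 195.2]
tcp_rot: [2.617, 0.0, 2.049]
contact_force: [-28.2, -12.8, 32.9]
opening: 0.157
```

```bash
python3 st.py
```

```text
10.075 gauge in panel [-4.49 -0.28 -0.6 ] rot [-0.003 -0.001 -0.005] F panel axes [-10.3   1.8  44. ] M [ 0.04  1.98 -0.11] open 0.157
```

Contact at the shoulders. I'll ease off and release.

Call:
servo_tool:
  rows:
    - [0, [0, 0, -1.6], [0, 0, 0]]
    - [0, [0, 0, 0], [0, 0, 0]]
    - [45, [0, 0, 0], [0, 0, 0]]
    - [45, [0, 0, 0], [0, 0, 0]]
    - [45, [0, 0, 0], [0, 0, 0]]
    - [45, [0, 0, 0], [0, 0, 0]]

```text
clock: 10.82
eef_pos: [552.1, 118.8, 194.9]
tcp_rot: [2.618, -0.0, 2.048]
contact_force: [1.1, -0.2, 0.3]
opening: 0.527
```

Call:
servo_tool:
  rows:
    - [45, [0, 0, -20], [0, 0, 0]]
    - [45, [0, 0, -30], [0, 0, 0]]
    - [45, [0, 0, -40], [0, 0, 0]]
    - [45, [0, 0, -40], [0, 0, 0]]
    - [0, [0, 0, -40], [0, 0, 0]]
    - [0, [0, 0, 0], [0, 0, 0]]

```text
clock: 11.58
eef_pos: [477.2, 79.3, 345.3]
tcp_rot: [2.613, 0.003, 2.047]
contact_force: [0.3, -0.6, -0.4]
opening: 0.108
```

```bash
python3 st.py; python3 - <<'E'
from fit import *
from rig import grab_frame
v=np.load("fit.npz")["vboth"].copy();Rp=vise_R(v[3]);v[:3]+=Rp@[0,0,-.6]
o=[]
for c,w,f in(("side",(235,110,90,105),5),("top",(205,165,85,85),4)):
    im=grab_frame(c);cv2.imwrite(f"pics/{c}_c.png",im);o.append(overlay(im,c,w,gauge_boxes(Rp,v[:3]+Rp@[-4.5,0,0])[1:] if c=="top" else [],f))
C=np.zeros((525,790,3),np.uint8);C[:525,:450]=o[0];C[:340,450:790]=o[1];cv2.imwrite("pics/Lc.png",C)
E
```

```text
11.575 gauge in panel [ -2.57  -0.56 171.62] rot [-0.006 -0.005 -0.005] F panel axes [-0.2 -0.6 -0.3] M [0.02 0.22 0.04] open 0.108
```

View pics/Lc.png

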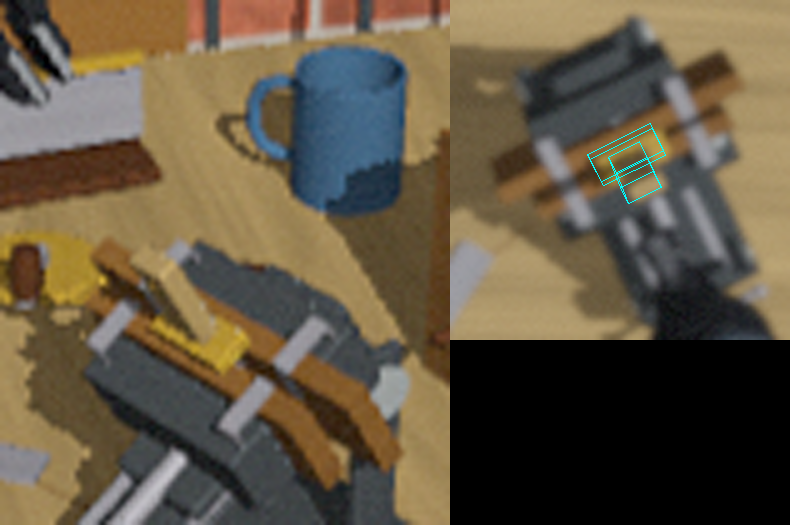

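The gauge is seated upright in the middle, bar on both cedar edges at about (215,345) in the crop, and released. Next I'll take the closed fingers behind the loose jaw.

Call:
servo_tool:
  rows:
    - [0, [0, -40, 0], [0, 0, 0]]
    - [0, [0, -42, 0], [0, 0, 0]]
    - [0, [0, 0, 45], [0, 0, 0]]
    - [0, [0, 0, 45], [0, 0, 0]]
    - [0, [0, 0, 45], [0, 0, 0]]
    - [0, [0, 0, 45], [0, 0, 0]]
    - [0, [0, 0, 0], [0, 0, 0]]
    - [0, [0, 0, 0], [0, 0, 0]]

```text
clock: 12.68
eef_pos: [492.6, 88.5, 144.9]
tcp_rot: [2.62, -0.001, 2.049]
contact_force: [-0.2, -0.1, 0.1]
opening: -0.001
```

```bash
python3 st.py
```

```text
12.675 gauge in panel [-87.42   0.56 -10.9 ] rot [-0.002  0.002 -0.005] F panel axes [-0.1 -0.   0.2] M [-0.01  0.27  0.02] open -0.001
```

Call:
servo_tool:
  rows:
    - [0, [0, 0, 16], [0, 0, 0]]
    - [0, [0, 0, 16], [0, 0, 0]]
    - [0, [0, 0, 16], [0, 0, 0]]
    - [0, [0, 0, 0], [0, 0, 0]]

```text
clock: 13.18
eef_pos: [515.0, 99.5, 104.9]
tcp_rot: [2.616, 0.0, 2.048]
contact_force: [-0.5, 0.7, 0.5]
opening: -0.003
```

Call:
servo_tool:
  rows:
    - [0, [0, 4, 0], [0, 0, 0]]
    - [0, [0, 4, 0], [0, 0, 0]]
    - [0, [0, 3, 0], [0, 0, 0]]
    - [0, [0, 0, 0], [0, 0, 0]]

```text
clock: 13.68
eef_pos: [523.4, 103.9, 109.6]
tcp_rot: [2.617, 0.0, 2.048]
contact_force: [-0.4, -0.2, -0.5]
opening: 0.003
```

```bash
python3 st.py
```

```text
13.675 gauge in panel [-75.16  -0.17 -58.67] rot [-0.003 -0.001 -0.005] F panel axes [-0.7  0.  -0.2] M [-0.    0.21  0.03] open 0.003
```

Call:
servo_tool:
  rows:
    - [0, [0, 2, 0], [0, 0, 0]]
    - [0, [0, 2, 0], [0, 0, 0]]
    - [0, [0, 0, 0], [0, 0, 0]]

```text
clock: 14.05
eef_pos: [526.3, 105.5, 111.2]
tcp_rot: [2.618, 0.0, 2.048]
contact_force: [-0.5, 0.4, -0.1]
opening: 0.003
```

Call:
servo_tool:
  rows:
    - [0, [0, 1.5, 0], [0, 0, 0]]
    - [0, [0, 0, 0], [0, 0, 0]]

```text
clock: 14.3
eef_pos: [527.4, 106.1, 112.0]
tcp_rot: [2.618, -0.0, 2.048]
contact_force: [-1.0, -0.6, -0.0]
opening: 0.002
```

Call:
servo_tool:
  rows:
    - [0, [0, 1.5, 0], [0, 0, 0]]
    - [0, [0, 0, 0], [0, 0, 0]]

```text
clock: 14.55
eef_pos: [527.9, 106.4, 112.3]
tcp_rot: [2.619, -0.0, 2.048]
contact_force: [-3.6, -2.2, -1.4]
opening: -0.005
```

```bash
python3 st.py
```

```text
14.55 gauge in panel [-6.947e+01 -5.000e-02 -5.895e+01] rot [-0.003  0.001 -0.006] F panel axes [-4.4 -0.3  0.9] M [-0.19  0.79  0.02] open -0.005
```

Call:
servo_tool:
  rows:
    - [0, [0, 1, 0], [0, 0, 0]]
    - [0, [0, 1, 0], [0, 0, 0]]
    - [0, [0, 1, 0], [0, 0, 0]]
    - [0, [0, 0, 0], [0, 0, 0]]

```text
clock: 15.05
eef_pos: [528.9, 107.0, 112.9]
tcp_rot: [2.621, -0.0, 2.048]
contact_force: [-9.6, -8.8, 0.1]
opening: 0.004
```

Call:
servo_tool:
  rows:
    - [0, [0, 1, 0], [0, 0, 0]]
    - [0, [0, 0, 0], [0, 0, 0]]

```text
clock: 15.3
eef_pos: [528.8, 107.1, 112.8]
tcp_rot: [2.622, -0.001, 2.047]
contact_force: [-11.3, -11.6, 0.2]
opening: -0.002
```

Call:
servo_tool:
  rows:
    - [0, [0, 1, 0], [0, 0, 0]]
    - [0, [0, 0, 0], [0, 0, 0]]

```text
clock: 15.55
eef_pos: [528.8, 107.2, 112.8]
tcp_rot: [2.623, -0.001, 2.047]
contact_force: [-14.8, -15.2, -1.1]
opening: 0.0
```

```bash
python3 st.py
```

```text
15.55 gauge in panel [-68.23   0.26 -59.05] rot [-0.003  0.005 -0.007] F panel axes [-18.   -6.5   9.1] M [-0.97  2.42 -0.19] open 0.0
```

Force is rising to 18 N with no travel and an odd sideways component, so I'll look before pushing further.

```bash
python3 - <<'E'
from fit import *
from rig import grab_frame
v=np.load("fit.npz")["vboth"]
o=[]
for c,w,f in(("side",(220,130,100,120),4),("top",(215,165,75,75),5)):
    im=grab_frame(c);cv2.imwrite(f"pics/{c}_d.png",im);o.append(overlay(im,c,w,[],f))
C=np.zeros((480,780,3),np.uint8);C[:480,:400]=o[0];C[:375,400:775]=o[1];cv2.imwrite("pics/Ld.png",C)
E
```

```text
(no output)
```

View pics/Ld.png

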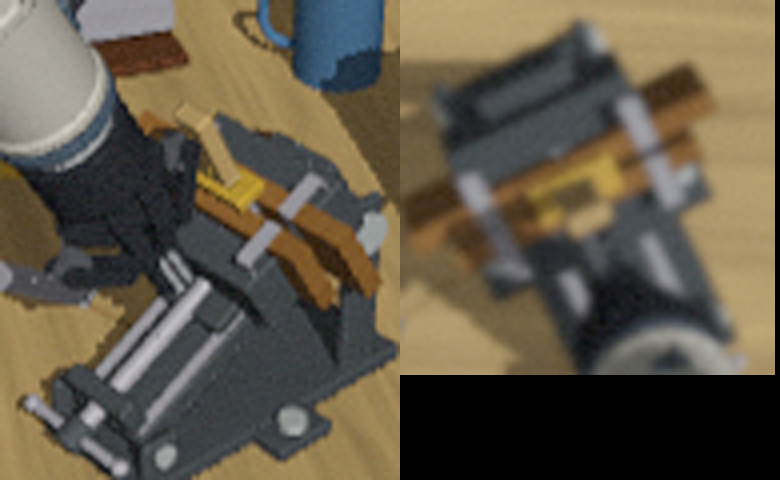

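The knuckle of the closed gripper, at (180,150) in the crop, reaches towards the gauge and strip. I'll back off, turn the tool 90° so the knuckles lie along the gap, and lean the hand back a bit.

Call:
servo_tool:
  rows:
    - [0, [0, -10, 0], [0, 0, 0]]
    - [0, [0, -15, 0], [0, 0, 0]]
    - [0, [0, -10, -30], [0, 0, 0]]
    - [0, [0, 0, -50], [0, 0, 0]]
    - [0, [0, 0, -30], [0, 0, 0]]
    - [0, [0, 0, 0], [0, 0, 0]]
    - [0, [0, 0, 0], [0, 0, 0]]

```text
clock: 16.52
eef_pos: [457.1, 69.6, 192.8]
tcp_rot: [2.617, 0.0, 2.048]
contact_force: [-0.5, -0.7, 0.1]
opening: 0.003
```

```bash
python3 st.py; python3 - <<'E'
from mv import *
from fit import *
from rig import grab_frame
v=np.load("fit.npz")["vboth"]
Rp=vise_R(v[3]);q=v[:3]+Rp@[0,0,-.6]
# side-camera fit of gauge tilt about panel y & jaw gap
im=grab_frame("side");cv2.imwrite("pics/side_e.png",im)
cv2.imwrite("pics/Le.png",overlay(im,"side",(235,130,90,85),gauge_boxes(Rp,q+Rp@[-4.5,0,0])[1:]+vise_boxes([*q,v[3],10])[:2],7))
Rt=Rp@Ry(np.radians(-10))@Ro.from_euler("xyz",[np.pi,0,0]).as_matrix()
t=Ro.from_matrix(Rt);print((pose()[1].inv()*t).as_rotvec(degrees=True))
p=q+Rp@[-88,0,75];plan(p,t,9)
E
```

```text
16.525 gauge in panel [-98.32   0.26  50.7 ] rot [-0.003 -0.001 -0.006] F panel axes [-0.6 -0.4  0.5] M [0.02 0.27 0.05] open 0.003
[-7.73189985  8.01146402 89.430731  ]
([-0.1, 1.2, 0.3], [-0.9, 0.9, 9.9])
([0.1, 1.2, 0.4], [-0.9, 0.9, 9.9])
([0.4, 1.1, 0.4], [-0.9, 0.9, 9.9])
([0.5, 1.1, 0.4], [-0.9, 0.9, 9.9])
([0.7, 0.9, 0.4], [-0.9, 0.9, 9.9])
([0.8, 0.8, 0.5], [-0.9, 0.9, 9.9])
([1.0, 0.6, 0.5], [-0.9, 0.9, 9.9])
([1.1, 0.5, 0.5], [-0.9, 0.9, 9.9])
([1.1, 0.3, 0.6], [-0.9, 0.9, 9.9])
```

View pics/Le.png

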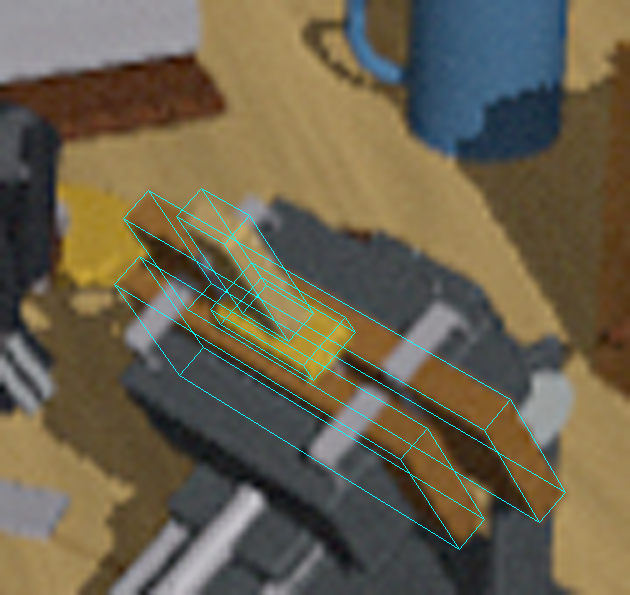

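The gauge is still upright and in place. Now the turn.

Call:
servo_tool:
  rows:
    - [0, [-0.1, 1.2, 0.3], [-0.9, 0.9, 9.9]]
    - [0, [0.1, 1.2, 0.4], [-0.9, 0.9, 9.9]]
    - [0, [0.4, 1.1, 0.4], [-0.9, 0.9, 9.9]]
    - [0, [0.5, 1.1, 0.4], [-0.9, 0.9, 9.9]]
    - [0, [0.7, 0.9, 0.4], [-0.9, 0.9, 9.9]]
    - [0, [0.8, 0.8, 0.5], [-0.9, 0.9, 9.9]]
    - [0, [1, 0.6, 0.5], [-0.9, 0.9, 9.9]]
    - [0, [1.1, 0.5, 0.5], [-0.9, 0.9, 9.9]]

```text
clock: 17.58
eef_pos: [465.3, 73.5, 193.8]
tcp_rot: [3.014, -0.675, 0.705]
contact_force: [0.8, -0.9, -0.4]
opening: -0.0
```

Call:
servo_tool:
  rows:
    - [0, [1.1, 0.3, 0.6], [-0.9, 0.9, 9.9]]
    - [0, [0, 0, 0], [0, 0, 0]]
    - [0, [0, 0, 0], [0, 0, 0]]

```text
clock: 17.95
eef_pos: [466.6, 74.1, 194.9]
tcp_rot: [3.131, -0.702, 0.496]
contact_force: [-0.2, -0.1, 0.3]
opening: -0.0
```

```bash
cat > st2.py <<'E'
from mv import *
from fit import *
v=np.load("fit.npz")["vboth"];Rp=vise_R(v[3]);q=v[:3]+Rp@[0,0,-.6];p,R=pose();s=sense()
print(s["clock"],"TCP in panel",(Rp.T@(p-q)).round(2),"axes in panel",(Rp.T@R.as_matrix()).round(2).tolist(),"F",(Rp.T@s["contact_force"]).round(1),"M",(Rp.T@s["wrist_torque"]).round(2),s["qpos"].round(2))
E
python3 st2.py; python3 -c "
from st2 import *
Rt=Ro.from_matrix(Rp@Ry(np.radians(-10))@Ro.from_euler('xyz',[np.pi,0,0]).as_matrix())
plan(q+Rp@[-82,0,-30],Rt,4)"|tail -4
```

```text
17.95 TCP in panel [-8.811e+01 -3.000e-02  7.510e+01] axes in panel [[0.98, 0.01, 0.18], [0.01, -1.0, -0.0], [0.18, 0.0, -0.98]] F [-0.1  0.   0.4] M [-0.03  0.31 -0.03] [-0.11 -0.03  2.43  1.26  0.39 -0.15]
([-3.2, -0.1, 26.1], [0.0, -0.1, 0.1])
([-3.1, -0.1, 26.1], [0.0, -0.1, 0.1])
([-3.1, -0.1, 26.2], [0.0, -0.1, 0.1])
([-3.0, -0.1, 26.1], [0.0, -0.1, 0.1])
```

Call:
servo_tool:
  rows:
    - [0, [-3.2, 0, 26], [0, 0, 0]]
    - [0, [-3.1, 0, 26], [0, 0, 0]]
    - [0, [-3.1, 0, 26], [0, 0, 0]]
    - [0, [-3, 0, 24], [0, 0, 0]]
    - [0, [0, 0, 0], [0, 0, 0]]
    - [0, [0, 0, 0], [0, 0, 0]]

```text
clock: 18.7
eef_pos: [516.6, 100.0, 110.0]
tcp_rot: [3.133, -0.703, 0.493]
contact_force: [0.1, 0.3, 0.8]
opening: -0.007
```

Call:
servo_tool:
  rows:
    - [0, [4.9, 0, 0.9], [0, 0, 0]]
    - [0, [4.9, 0, 0.9], [0, 0, 0]]
    - [0, [2, 0, 0.4], [0, 0, 0]]
    - [0, [0, 0, 0], [0, 0, 0]]

```text
clock: 19.2
eef_pos: [526.4, 105.0, 116.3]
tcp_rot: [3.133, -0.705, 0.492]
contact_force: [-0.0, 0.0, -0.1]
opening: 0.001
```

```bash
python3 st2.py
```

```text
19.2 TCP in panel [-69.2   -0.53 -26.64] axes in panel [[0.98, 0.01, 0.18], [0.01, -1.0, -0.0], [0.18, 0.0, -0.98]] F [-0.1  0.  -0.1] M [-0.02  0.35 -0.04] [ 0.    0.27  2.39  2.05  0.34 -0.89]
```

Call:
servo_tool:
  rows:
    - [0, [1.5, 0, 0.3], [0, 0, 0]]
    - [0, [1.5, 0, 0.3], [0, 0, 0]]
    - [0, [0, 0, 0], [0, 0, 0]]

```text
clock: 19.58
eef_pos: [528.5, 106.2, 117.3]
tcp_rot: [3.133, -0.704, 0.492]
contact_force: [-0.2, 1.2, 0.1]
opening: 0.001
```

Call:
servo_tool:
  rows:
    - [0, [1.5, 0, 0.3], [0, 0, 0]]
    - [0, [0, 0, 0], [0, 0, 0]]

```text
clock: 19.82
eef_pos: [529.7, 106.8, 118.1]
tcp_rot: [3.133, -0.704, 0.492]
contact_force: [0.4, -0.7, -0.1]
opening: 0.004
```

Call:
servo_tool:
  rows:
    - [0, [1.5, 0, 0.3], [0, 0, 0]]
    - [0, [0, 0, 0], [0, 0, 0]]

```text
clock: 20.08
eef_pos: [530.0, 107.0, 118.2]
tcp_rot: [3.133, -0.702, 0.491]
contact_force: [-3.6, -2.6, 0.1]
opening: -0.001
```

```bash
python3 st2.py
```

```text
20.075 TCP in panel [-64.66  -0.4  -27.1 ] axes in panel [[0.98, 0.01, 0.18], [0.01, -1.0, -0.0], [0.18, 0.0, -0.98]] F [-3.7 -0.6  2.3] M [-0.09  0.92 -0.07] [ 0.01  0.27  2.38  2.03  0.33 -0.86]
```

Call:
servo_tool:
  rows:
    - [0, [1, 0, 0.2], [0, 0, 0]]
    - [0, [1, 0, 0.2], [0, 0, 0]]
    - [0, [0, 0, 0], [0, 0, 0]]

```text
clock: 20.45
eef_pos: [530.3, 107.2, 118.2]
tcp_rot: [3.133, -0.699, 0.491]
contact_force: [-9.8, -7.4, 2.1]
opening: 0.003
```

Call:
servo_tool:
  rows:
    - [0, [1, 0, 0.2], [0, 0, 0]]
    - [0, [0, 0, 0], [0, 0, 0]]

```text
clock: 20.7
eef_pos: [530.9, 107.6, 118.6]
tcp_rot: [3.133, -0.699, 0.49]
contact_force: [-9.1, -6.6, 0.5]
opening: 0.001
```

```bash
python3 st2.py
```

```text
20.7 TCP in panel [-63.48  -0.34 -27.26] axes in panel [[0.98, 0.0, 0.17], [0.01, -1.0, -0.0], [0.17, 0.0, -0.98]] F [-9.4 -1.6  6. ] M [-0.24  1.65 -0.03] [ 0.01  0.26  2.38  2.01  0.32 -0.84]
```

The jaw slides at about 9 N, as specified. I'll continue until it nips.

Call:
servo_tool:
  rows:
    - [0, [1, 0, 0.2], [0, 0, 0]]
    - [0, [1, 0, 0.2], [0, 0, 0]]
    - [0, [0, 0, 0], [0, 0, 0]]

```text
clock: 21.08
eef_pos: [532.5, 108.4, 119.6]
tcp_rot: [3.133, -0.699, 0.491]
contact_force: [-9.0, -6.9, -0.2]
opening: 0.003
```

Call:
servo_tool:
  rows:
    - [0, [1, 0, 0.2], [0, 0, 0]]
    - [0, [0, 0, 0], [0, 0, 0]]

```text
clock: 21.32
eef_pos: [532.7, 108.6, 119.7]
tcp_rot: [3.133, -0.698, 0.49]
contact_force: [-11.8, -8.8, 1.6]
opening: 0.002
```

```bash
python3 st2.py
```

```text
21.325 TCP in panel [-61.15  -0.29 -27.36] axes in panel [[0.98, 0.0, 0.17], [0.01, -1.0, -0.0], [0.17, 0.01, -0.98]] F [-11.8  -2.3   8.7] M [-0.3   1.93 -0.13] [ 0.02  0.26  2.37  2.    0.32 -0.82]
```

Call:
servo_tool:
  rows:
    - [0, [1, 0, 0.2], [0, 0, 0]]
    - [0, [0, 0, 0], [0, 0, 0]]

```text
clock: 21.58
eef_pos: [532.8, 108.7, 119.6]
tcp_rot: [3.133, -0.696, 0.49]
contact_force: [-14.3, -9.4, 1.5]
opening: -0.001
```

Call:
servo_tool:
  rows:
    - [0, [1, 0, 0.2], [0, 0, 0]]
    - [0, [0, 0, 0], [0, 0, 0]]

```text
clock: 21.82
eef_pos: [532.9, 108.8, 119.6]
tcp_rot: [3.133, -0.695, 0.49]
contact_force: [-16.0, -11.2, 1.1]
opening: -0.001
```

Call:
servo_tool:
  rows:
    - [0, [1, 0, 0.2], [0, 0, 0]]
    - [0, [0, 0, 0], [0, 0, 0]]

```text
clock: 22.08
eef_pos: [532.9, 108.9, 119.5]
tcp_rot: [3.133, -0.693, 0.489]
contact_force: [-18.6, -12.3, 0.1]
opening: 0.001
```

```bash
python3 st2.py
```

```text
22.075 TCP in panel [-60.97  -0.13 -27.67] axes in panel [[0.99, 0.0, 0.17], [0.0, -1.0, -0.01], [0.17, 0.01, -0.99]] F [-19.1  -2.2  11.2] M [-0.41  3.02 -0.12] [ 0.02  0.26  2.37  1.99  0.31 -0.8 ]
```

Hard stop at TCP x = −61, and with an 11 mm half pad that puts the jaw back at −50, meaning a 5 mm gap. I'll retreat and verify.

Call:
servo_tool:
  rows:
    - [0, [-8, 0, -1.5], [0, 0, 0]]
    - [0, [-15, 0, -3], [0, 0, 0]]
    - [0, [-15, 0, -20], [0, 0, 0]]
    - [0, [0, 0, -50], [0, 0, 0]]
    - [0, [0, 0, -50], [0, 0, 0]]
    - [0, [-40, 0, -50], [0, 0, 0]]
    - [0, [0, 0, 0], [0, 0, 0]]
    - [0, [0, 0, 0], [0, 0, 0]]

```text
clock: 23.08
eef_pos: [406.6, 42.5, 186.2]
tcp_rot: [3.141, -0.715, 0.491]
contact_force: [0.3, -0.0, 0.7]
opening: -0.006
```

```bash
cat > chk.py <<'E'
from st2 import *
from rig import grab_frame
im={c:grab_frame(c) for c in("side","top")}
W={"side":(260,160,60,56),"top":(210,172,72,40)}
old={"side":cv2.imread("pics/s0.png"),"top":cv2.imread("pics/t0.png")}
def sm(i,win):
    x,y,w,h=win;k=i[y:y+h,x:x+w].astype(int);return cv2.dilate((((k.max(2)-k.min(2))<45)&(k.max(2)>105)).astype(np.uint8),np.ones((3,3)))==0
for nm,I in(("start",old),("now",im)):
    for c in W:
        vv=view(c,I[c],W[c],sm(I[c],W[c]))
        G=np.arange(2,15,.5);base=np.load("fit.npz")["v"+c]
        # nuisance: keep pose from that camera's own fit
        e=[cost([vv],vise_boxes([*base[:4],g])+(gauge_boxes(Rp,q+Rp@[-2.5,0,0])[1:] if nm=="now" else [])) for g in G]
        print(nm,c,"gap",G[np.argmin(e)],np.round(min(e)),np.round(e[::4]))
cv2.imwrite("pics/side_f.png",im["side"]);cv2.imwrite("pics/top_f.png",im["top"])
a=overlay(im["side"],"side",(235,135,90,85),gauge_boxes(Rp,q+Rp@[-2.5,0,0])[1:],6)
b=overlay(im["side"],"side",(235,135,90,85),[],3)
C=np.zeros((510,540+255,3),np.uint8);C[:,:540]=a;C[:255,540:]=b[:,:255]
t=overlay(im["top"],"top",(205,165,85,85),[],3);C[255:,540:]=t
cv2.imwrite("pics/Lf.png",C)
E
python3 chk.py
```

```text
23.075 TCP in panel [-1.5116e+02 -1.0000e-01  1.0147e+02] axes in panel [[0.98, 0.01, 0.19], [0.01, -1.0, 0.0], [0.19, -0.0, -0.98]] F [ 0.6 -0.2  0.5] M [ 0.01  0.28 -0.02] [-0.3  -0.1   2.54  1.28  0.51 -0.32]
start side gap 10.0 907.0 [1322. 1243. 1127.  985.  907. 1033. 1166.]
start top gap 10.0 1121.0 [1297. 1233. 1176. 1132. 1121. 1138. 1169.]
now side gap 5.5 933.0 [1123.  984.  943. 1073. 1194. 1291. 1357.]
now top gap 6.5 1231.0 [1261. 1243. 1232. 1232. 1235. 1241. 1253.]
```

View pics/Lf.png

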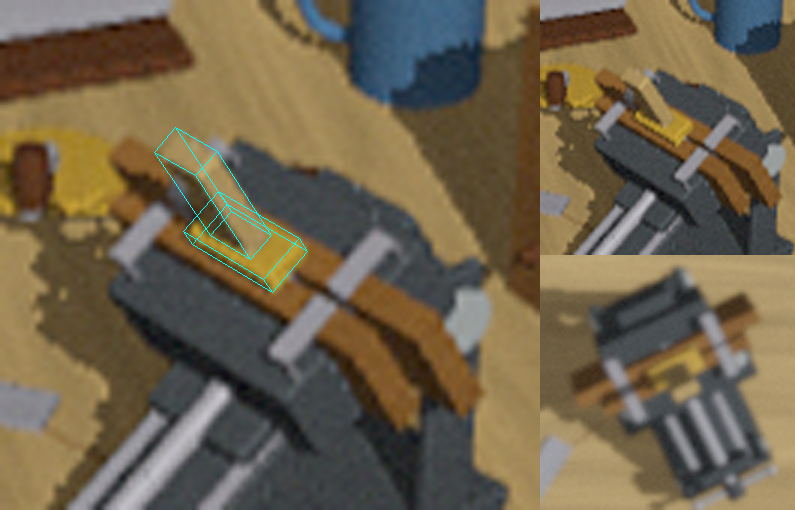

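The gauge matches the upright wireframe at the nipped position, and the side-camera gap fit went from 10.0 to about 5.5 mm. Nothing is touching the arm.

```bash
python3 -c "
from rig import sign_off
print(sign_off())"
```

```text
the job is handed in; nothing more can be done
None
```

The gauge is standing in the gap, nipped between the two boards, and I've handed the job in. It reported no verdict, and the last clock reading before handing in was about 23 s of the 50 s allowed.

**What I did:**
- **Gauge:** I lifted it out of the block and lowered its blade into the middle of the gap until the brass shoulders met the cedar. The force rose sharply there, to about 44 N along the tool. I then eased off and let go.
- **Jaw, first try:** It stalled at about 18 N after roughly 1 mm, probably because a gripper knuckle got in the way. I backed off and saw no change in the gauge.
- **Jaw, second try:** With the hand turned 90° and leaned back, the jaw slid at about 9 N. It then stopped dead, and the force rose to 19 N with no further travel.

**Last checks:**
- **Jaw stop:** The tool position at the stop implies a 5 mm gap.
- **Gap in the pictures:** The side camera went from 10.0 mm at the start to about 5.5 mm. The top camera says 6.5 mm, but its fit hardly distinguishes one gap from another, so I trusted the stop and the side view.
- **Gauge:** By eye, it matches the model standing square and mid-gap.
- **Arm:** It is clear of everything, with contact forces near zero.
- **Not checked:** I did not measure the bystanders, knife or block again at the end. The arm felt no contact except at the gauge and the vise.

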